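# Hang the short shoe last on the drying-line rail

### The arm

A 6-joint arm with a two-finger parallel gripper is mounted at the origin on the work surface. World frame = base frame: x ahead of the robot, y to its left, z up, the work surface at z = 0. Lengths are in mm, angles in rad, forces in N, time in s.
With the tool pointing down it reaches from about 275 to 750 mm from the base axis. Payload 10.2 kg.
Tool frame: the origin (TCP) lies at the very end of the fingers, on their centre line; the grasp point (between the pads) lies behind it (ctrl.grasp_offset is the z of the grasp point in the tool frame, in mm); z points along the fingers, y is the direction in which the jaws open and shut (so a half turn about z gives the same grasp; the last joint's range is limited). The gripper opens to 85 mm and grips with 20 to 120 N. Pads are 22 mm wide; open, the fingers measure 114 mm over their backs; the gripper's body (76 mm by 85 mm) begins 54 mm behind the grasp point. The pads swing forward as they close: fully open they stand 13 mm farther back than shut.
Start: joints at [-1.532, 0.313, 1.498, -0, 1.331, -0.223], TCP at [135.867, -507.121, 231.294] pointing down, gripper open.
Joint ranges: [-2.94, 2.94], [-0.97, 2.17], [0.19, 2.56], [-1.23, 4.37], [0.02, 3.11], [-2.88, 2.88]. Speed limits (rad/s): [2.39, 2.39, 3.01, 3.14, 3.14, 3.14].

### API

Orientations are given as a unit quaternion [w, x, y, z].
In Python, from rig import ctrl, capture, job gives the robot as it stands. The module is installed in compiled form; this text tells all that it offers.
- The arm moves only by the tool move_arm, never from a script. Its argument "series" is a list of rows, each a list of 7 numbers: the turn, a rotation vector about the tool's x, y, z in rad, then the shift along the tool's x, y, z in cm, then the opening, from 0 (shut) to 1 (fully open). A call has 1 to 5 rows; each row is the pose to reach, as a shift and turn from the pose measured when the call began, along the tool's axes at that moment; what a row does not reach only later rows make up. A row lasts 1/12 s, in which the tool goes at most 41.7 mm and 7.16 degrees, less where a joint would pass 70% of its speed; a pose out of reach is approached as far as the arm can. A call with a gripper value outside its range is refused whole. The fingers move at their own pace and stop on an object; "grip_force" is the grip in N (left out, the last holds). Time passes only in rows, so rows that repeat a pose let the fingers close. It gives the time, the measured TCP pose, the force and the opening at its end, in the units of the state.
- ctrl.sense(): the state, without advancing time (a new reading comes with each control period).
- capture(name): name is "scene" or "top" or "wrist"; returns a dict with "frame" (420x560x3 uint8, red, green, blue), "mtx" (3x3 intrinsics, pixels), "R" (3x3) and "t" (3): a world point X has camera coordinates R X + t. Camera axes: x right, y down, z forward; pixel columns grow to the right and rows downward; lengths in mm; the calibration is good to about 2 mm. A picture is of the moment at which its call begins. There is no depth.
- job.finish_job(): hands the job in, once; it reports no verdict.
The state is a dict: "time_s": time; "joints": joint angles; "dq": joint speeds; "tau": joint torques, N m; "eef_pos": TCP position; "ee_rot": TCP orientation; "force": force on the tool from outside, world axes, zero at the start; "wrist_torque": the same for the moment, N m; "grip_width": opening from 0.0 (shut) to 1.0 (fully open).
Only numpy, scipy, OpenCV 4.12 (cv2) and the standard library are available. Lean on these libraries where they do the work, as an engineer would, in place of code of your own. Each camera call takes 0.05 s, during which the arm holds its last target.

### The job

Take the shorter of the two wooden shoe lasts by the wooden grip on top of its hanger, lift its hook over the raised front lip of the conveyor rail and lower it until it seats, with the nose of the hook behind the lip and the last hanging in front. Let go only once it is seated, and leave the longer last standing where it is.

Things in the scene. Friction and masses are not known exactly. Their poses are not given: they have to be found in the camera images.
- short_last_grip (a point): Centre of the wooden grip (post 24 x 24 mm, 50 mm tall) of the SHORT last, the one to hang: a wooden foot form 145 mm long (along y, toe +y), 58 wide, 60 high, about 0.3 kg, standing on its sole, centred under the grip (balance point about 9 mm to +x). From this point (z up): level bar carrying the grip -30 to -25 mm, last's top -140, sole -200 (so it starts 200 mm over the table).
- short_last_nose (a point): Tip of the downward nose of the short last's hook, at x +61.5, z -58 mm from short_last_grip; same axes. From the grip the level steel bar, 36 mm wide in y, 5 thick, runs to +x over the strap that drops to the last (strap x +24 to +29 mm from the grip point, its back flush with the last's), and ends in the nose (x +59 to +64). The gap between strap and nose is 30 mm wide, 28 deep.
- rail_lip (a point): Middle of the fixed rail's lip top, 210 mm above the table; x to the back, y along it. Lip: plate 10 mm thick, 280 long, down to z -120. Trough behind: x +5 to +55, floor z -45, back wall top z -20, end stops at y +-130. Seated, the hook's bar rests on the lip: grip point at x -44 (-34 to -54 can enter), z +30, y within +-100. Let go, the last leans back against the plate by 0.05 to 0.2 rad.
- long_last_grip (a point): Centre of the same 24 x 24 x 50 mm wooden grip on the LONG last, to be left alone: a wooden foot form 205 mm long, 70 wide, 72 high, on a hanger of the same form. The point is 202 mm above the table.
There are look-alikes about, which are no part of the job. What is shaped like the part that bears short_last_grip but blue is not meant.

How it is judged (in metres and radians):
On the way, in this order (a step that is already met when the one before it is completed fails the run):
1. the short last is lifted until the tip of its hook's nose is higher than the lip (z of short_last_nose in the frame of rail_lip above 0.002 m), for 0.1 s.
2. it is lowered, still held by the fingers, until its nose is at least 15 mm below the lip's top, behind the lip (z of short_last_nose in the frame of rail_lip below -0.015 m and x of short_last_nose in the frame of rail_lip between 0.003 and 0.05 m and contact force between the fingers and short_last above 0.5 N), for 0.1 s.
At the end, for the whole second after the job is handed in: The short last hangs at rest on the rail, released: tip of its nose 3 to 50 mm behind the lip's middle plane, 15 to 46 mm below its top edge and within 125 mm of the rail's middle along it, leaning under 0.3 rad; the long last stands within 30 mm of where it was (z of short_last_nose in the frame of rail_lip between -0.046 and -0.015 m and x of short_last_nose in the frame of rail_lip between 0.003 and 0.05 m and y of short_last_nose in the frame of rail_lip between -0.125 and 0.125 m and angle between short_last_grip's own z axis and vertical below 0.3 rad and linear speed of short_last below 0.03 m/s and distance of long_last_grip from where it was at the start of the episode below 0.03 m); the robot touches nothing.
It fails at once if the long last is moved by more than 30 mm (distance of long_last_grip from where it was at the start of the episode above 0.03 m).
It also fails if it takes over 48 s, if anything falls off the work surface, if the arm or the gripper's body presses on something with over 40 N, if the wrist force passes 120 N, or if a joint passes its speed limit or range.

## Working session

There is one attempt and no reset: what is moved stays moved. The work goes in short steps, Python scripts to look and compute and a tool call to move; the robot and the scene stay as the last step left them, time stands still between calls to the robot, and variables do not carry over. Pictures are saved under pics/ and viewed, and the job is handed in when it is done.

Besides the shell and the picture viewer there is one more tool, called after "Emit:" as name([rows], argument=value, ...), one row to a line, values as JSON. move_arm: Moves the arm, as the interface text tells. Its arguments: {"type":"object","properties":{"series":{"type":"array","items":{"type":"array","items":{"type":"number"}}},"grip_force":{"type":"number"}},"required":["series"]}

```bash
mkdir -p pics; cat > h.py <<'E'
import numpy as np, cv2
from rig import ctrl, capture, job
def snap(n,f):
    c=capture(n); cv2.imwrite('pics/'+f,cv2.cvtColor(c['frame'],cv2.COLOR_RGB2BGR))
    np.savez('pics/'+f[:-4]+'.npz',**c); return c
def load(f): return np.load('pics/'+f+'.npz')
def ray(c,u,v):
    d=np.array(c['R']).T@np.linalg.inv(c['mtx'])@np.array([u,v,1.]); o=-np.array(c['R']).T@c['t']; return o,d/np.linalg.norm(d)
def onz(c,u,v,z):
    o,d=ray(c,u,v); return o+d*(z-o[2])/d[2]
def tri(l):
    A=np.zeros((3,3));b=np.zeros(3)
    for c,u,v in l:
        o,d=ray(c,u,v);P=np.eye(3)-np.outer(d,d);A+=P;b+=P@o
    X=np.linalg.solve(A,b); return X,[np.linalg.norm((np.eye(3)-np.outer(ray(*q)[1],ray(*q)[1]))@(X-ray(*q)[0])) for q in l]
def proj(c,X):
    p=np.array(c['mtx'])@(np.array(c['R'])@np.array(X,float)+c['t']); return p[:2]/p[2]
E
python3 - <<'E'
from h import *
for n in('scene','top','wrist'):
    c=snap(n,n+'0.png'); print(n,-np.array(c['R']).T@c['t'])
print(ctrl.sense(),ctrl.grasp_offset)
E
```

```text
scene [1193.61022809  308.74022682  738.55468479]
top [ 409.91857369  -15.29174316 1119.59153452]
wrist [ 212.31736842 -486.21761448  373.950448  ]
{'time_s': 0.15, 'joints': array([-1.53241989e+00,  3.13340566e-01,  1.49821862e+00,  7.67045408e-06,
        1.33101941e+00, -2.23388664e-01]), 'dq': array([-0.00048243, -0.00113427, -0.00226978, -0.00076865, -0.0020335 ,
        0.00117297]), 'tau': array([ 1.36675477e-03, -4.12371147e+01, -2.59795189e+01, -1.87360188e-04,
        3.28173184e-03,  2.80531140e-05]), 'eef_pos': array([ 135.85133477, -506.93045194,  230.87331896]), 'ee_rot': array([-4.90518709e-04,  9.91447098e-01,  1.30508272e-01,  4.92469092e-05]), 'force': array([-0.90611164, -0.19752485, -0.10771749]), 'wrist_torque': array([-0.03486616,  0.02449026,  0.0717939 ]), 'grip_width': 0.9971966611779962} -18.700000000000003
```

View pics/scene0.png

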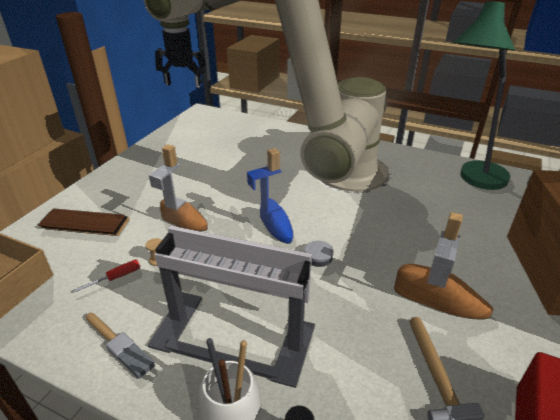

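View pics/top0.png

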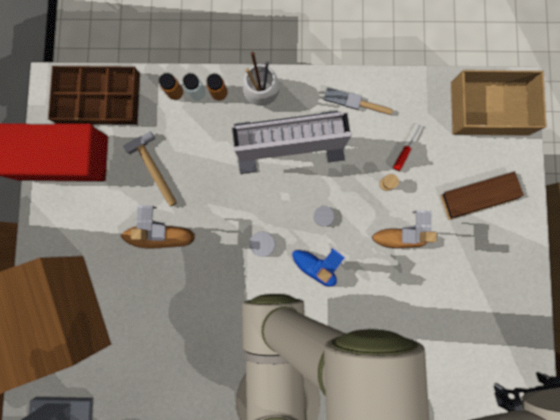

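View pics/wrist0.png

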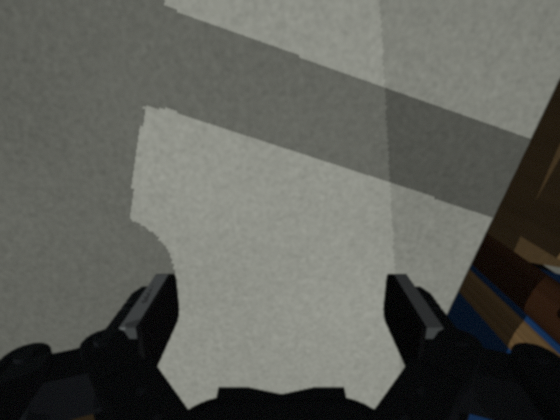

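Candidates: brown last right in top view (405,238) / scene (183,213); brown last left in top (157,237) / scene (443,290); blue look-alike, top (318,268) / scene (277,215), which is excluded. I'll measure the two brown ones.

```bash
python3 - <<'E'
from h import *
t=cv2.imread('pics/top0.png'); s=cv2.imread('pics/scene0.png')
a=cv2.resize(t[190:270,350:480],None,fx=6,fy=6,interpolation=2)[:480,:780]
cv2.imwrite('pics/a.png',a)
b=cv2.resize(s[135:245,130:240],None,fx=5,fy=5,interpolation=2)
cv2.imwrite('pics/b.png',b)
cv2.imwrite('pics/r.png',cv2.resize(t[95:185,220:365],None,fx=5,fy=5,interpolation=2))
cv2.imwrite('pics/rs.png',cv2.resize(s[220:390,140:330],None,fx=3.5,fy=3.5,interpolation=2))
for f in('top0','scene0'):
    im=cv2.imread(f'pics/{f}.png'); h=cv2.cvtColor(im,cv2.COLOR_BGR2HSV)
    for nm,lo,hi in (('body',(6,130,60),(13,255,255)),('grip',(10,80,140),(20,190,255))):
        m=cv2.inRange(h,lo,hi); n,l,st,ce=cv2.connectedComponentsWithStats(m)
        print(f,nm,[(list(st[i]),ce[i].round(1)) for i in range(1,n) if st[i][4]>40])
E
```

```text
top0 body [([np.int32(50), np.int32(67), np.int32(85), np.int32(54), np.int32(1673)], array([99.3, 95. ])), ([np.int32(445), np.int32(173), np.int32(77), np.int32(44), np.int32(1837)], array([483. , 194.4])), ([np.int32(44), np.int32(259), np.int32(36), np.int32(68), np.int32(330)], array([ 62.9, 290.4])), ([np.int32(69), np.int32(272), np.int32(22), np.int32(15), np.int32(76)], array([ 79.3, 279.8])), ([np.int32(66), np.int32(302), np.int32(20), np.int32(11), np.int32(42)], array([ 74.4, 306.3])), ([np.int32(62), np.int32(313), np.int32(16), np.int32(20), np.int32(41)], array([ 70.6, 322.3])), ([np.int32(90), np.int32(323), np.int32(15), np.int32(17), np.int32(75)], array([ 96.6, 330.9]))]
top0 grip [([np.int32(462), np.int32(70), np.int32(69), np.int32(57), np.int32(1794)], array([502.9, 105.9])), ([np.int32(528), np.int32(71), np.int32(18), np.int32(56), np.int32(97)], array([541.6,  97.1])), ([np.int32(360), np.int32(101), np.int32(32), np.int32(13), np.int32(168)], array([375.9, 107.1])), ([np.int32(141), np.int32(149), np.int32(31), np.int32(57), np.int32(289)], array([155.2, 1
[... 4280 characters left out ...]
])), ([np.int32(450), np.int32(212), np.int32(13), np.int32(10), np.int32(86)], array([456.1, 216.2])), ([np.int32(0), np.int32(234), np.int32(43), np.int32(48), np.int32(102)], array([ 20.4, 255. ])), ([np.int32(146), np.int32(238), np.int32(16), np.int32(12), np.int32(120)], array([152.7, 243.4])), ([np.int32(406), np.int32(267), np.int32(21), np.int32(10), np.int32(113)], array([417.2, 270.9])), ([np.int32(447), np.int32(279), np.int32(44), np.int32(35), np.int32(490)], array([467.2, 297. ])), ([np.int32(88), np.int32(313), np.int32(28), np.int32(26), np.int32(227)], array([101.2, 325.2])), ([np.int32(417), np.int32(317), np.int32(35), np.int32(78), np.int32(302)], array([435.1, 355.2]))]
```

View pics/a.png

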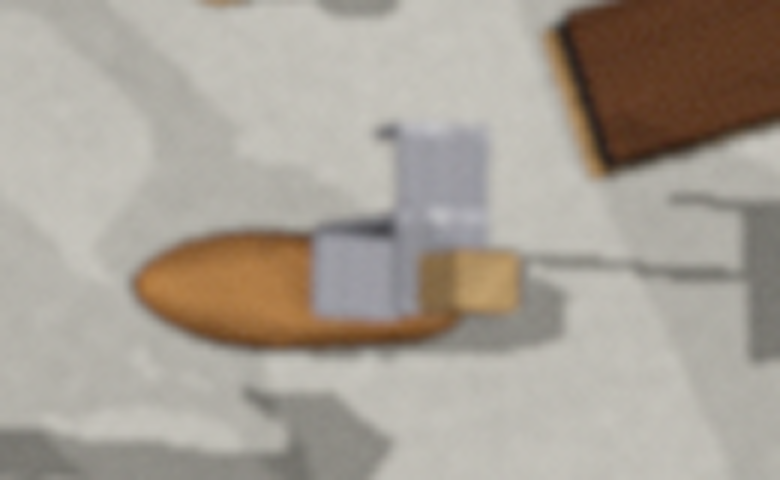

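View pics/b.png

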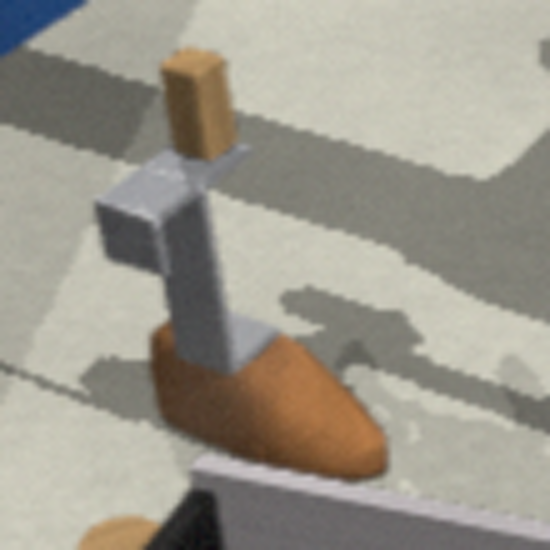

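View pics/r.png

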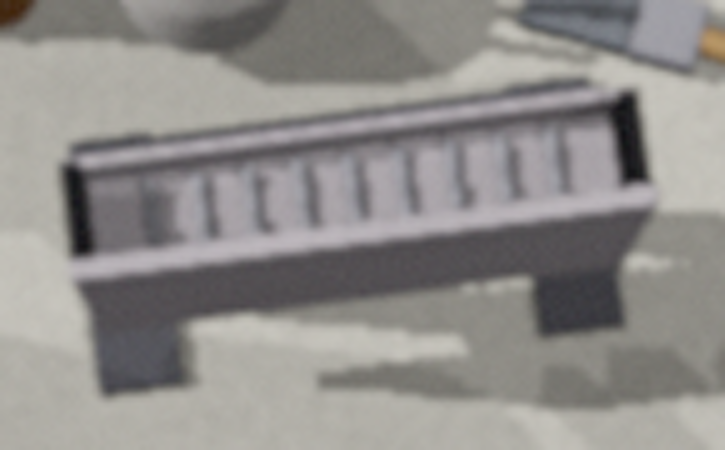

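View pics/rs.png

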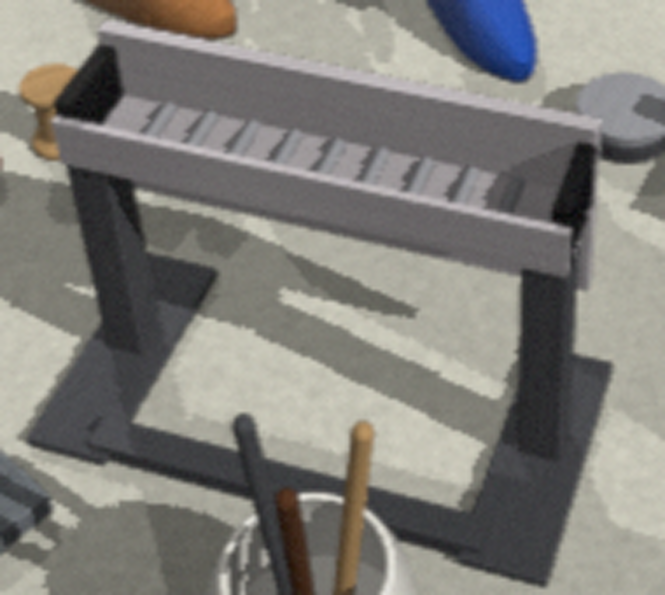

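```bash
cat > m.py <<'E'
from h import *
T=load('top0');S=load('scene0')
A=lambda x,y:(350+(x+.5)/6-.5,190+(y+.5)/6-.5)
B=lambda x,y:(130+(x+.5)/5-.5,135+(y+.5)/5-.5)
R=lambda x,y:(220+(x+.5)/5-.5,95+(y+.5)/5-.5)
RS=lambda x,y:(140+(x+.5)/3.5-.5,220+(y+.5)/3.5-.5)
print('grip top on z225',onz(T,*A(488,281),225),onz(S,*B(195,60),225),tri([(T,*A(488,281)),(S,*B(195,60))]))
print('bar end z175', onz(T,*A(397,127),175),onz(T,*A(487,127),175))
print('grip edges', [onz(T,*A(x,y),225) for x,y in((456,281),(520,281),(488,250),(488,312))])
P=[]
print('lip L/R: top', onz(T,*R(72,268),210),onz(T,*R(655,192),210))
print('lip scene', onz(S,*RS(104,28),210),onz(S,*RS(600,122),210))
print('lip tri',tri([(T,*R(655,192)),(S,*RS(104,28))]),tri([(T,*R(72,268)),(S,*RS(600,122))]))
print('body toe/heel', onz(T,*A(135,284),25),onz(T,*A(455,325),25))
E
python3 m.py
```

```text
grip top on z225 [ 440.27227437 -340.54338885  225.        ] [ 446.96638326 -336.15561574  225.        ] (array([ 440.35084105, -342.05778977,  220.44617763]), [np.float64(0.15216690758296295), np.float64(0.15216690758295862)])
bar end z175 [ 502.58753757 -324.22434058  175.        ] [ 503.05167455 -359.84562674  175.        ]
grip edges [array([ 440.10761093, -328.63186742,  225.        ]), array([ 440.43688395, -352.45101527,  225.        ]), array([ 451.85621907, -340.83144468,  225.        ]), array([ 428.71937465, -340.25610502,  225.        ])]
lip L/R: top [641.23639026 109.28512504 210.        ] [ 680.73295519 -164.16217705  210.        ]
lip scene [ 686.611685   -160.64967502  210.        ] [642.32401487 110.75613674 210.        ]
lip tri (array([ 682.10580531, -164.8874073 ,  205.29109775]), [np.float64(0.0517994843927588), np.float64(0.05179948439271338)]) (array([641.34837421, 109.89152756, 208.87777792]), [np.float64(0.48447428283280547), np.float64(0.48447428283283084)])
body toe/heel [ 443.46031399 -252.20585197   25.        ] [ 426.79521536 -397.75829977   25.        ]
```

```bash
python3 - <<'E'
from h import *
t=cv2.imread('pics/top0.png'); s=cv2.imread('pics/scene0.png')
cv2.imwrite('pics/c.png',np.vstack([cv2.resize(t[200:255,100:230],None,fx=6,fy=5.4,interpolation=2)[:297],cv2.resize(t[205:260,350:480],None,fx=6,fy=5.4,interpolation=2)[:297]]))
cv2.imwrite('pics/d.png',cv2.resize(s[205:325,385:500],None,fx=5,fy=5,interpolation=2))
E
```

```text
(no output)
```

View pics/c.png

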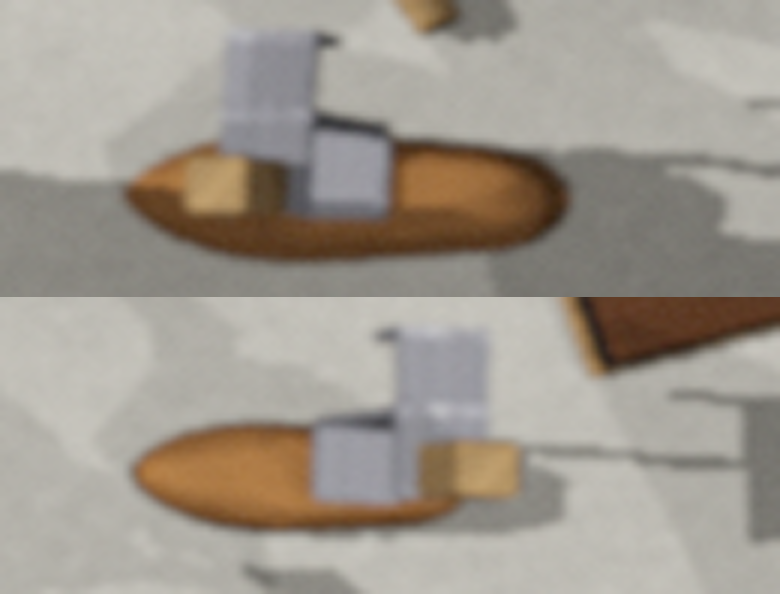

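View pics/d.png

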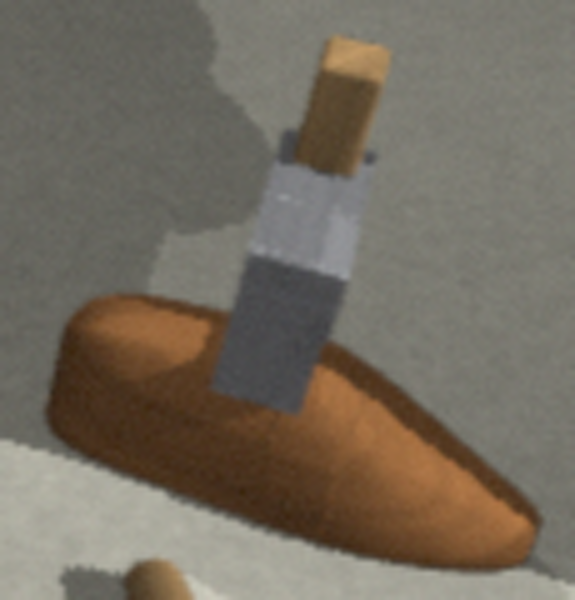

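Short last is the right one, top (405,238) / scene (183,213). Its body is about 145 mm, against about 201 mm for the other. The grip is at (440,-341,200) with yaw ≈ 0, and the bar end is at x 503 as it should be. The lip middle is at (661,-27,210) with yaw ≈ 0.143; it measures 276 mm long against 280.

Emit:
move_arm([
  [0,0,0.26,33.7,-8.2,-3.1,1],
  [0,0,0.26,33.7,-8.2,-3.1,1],
  [0,0,0.26,33.7,-8.2,-3.1,1],
  [0,0,0.26,33.7,-8.2,-3.1,1],
  [0,0,0.26,33.7,-8.2,-3.1,1],
])

```text
time_s: 0.57
eef_pos: [312.9, -409.8, 249.1]
ee_rot: [-0.001, 1.0, 0.001, -0.0]
force: [-0.0, -1.0, 0.0]
grip_width: 0.999
```

```bash
cat > d.py <<'E'
import sys
from h import *
from scipy.spatial.transform import Rotation as Ro
def delta(tgt,yaw):
    s=ctrl.sense(); q=s['ee_rot']; R=Ro.from_quat([q[1],q[2],q[3],q[0]])
    c,sn=np.cos(yaw),np.sin(yaw)
    W=Ro.from_matrix(np.array([[c,sn,0],[sn,-c,0],[0,0,-1]]))
    print('t',round(s['time_s'],2),'pos',s['eef_pos'].round(1),'toolx',R.as_matrix()[:,0].round(3),'toolz',R.as_matrix()[:,2].round(3),'F',s['force'].round(1),'w',round(s['grip_width'],3),'j',s['joints'].round(2))
    print('turn',(R.inv()*W).as_rotvec().round(3),'shift cm',(R.inv().apply(np.array(tgt)-s['eef_pos'])/10).round(2))
if __name__=='__main__':
    a=[float(x) for x in sys.argv[1:]]; delta(a[:3],a[3])
E
python3 d.py 440 -341 262 0
```

```text
t 0.57 pos [ 312.9 -409.8  249.1] toolx [ 1.     0.001 -0.   ] toolz [-0.     0.001 -1.   ] F [-0. -1.  0.] w 0.999 j [-1.15  0.28  1.49  0.    1.37  0.42]
turn [-0.001  0.     0.001] shift cm [12.71 -6.86 -1.28]
```

Emit:
move_arm([
  [0,0,0,12.7,-6.9,-1.3,1],
  [0,0,0,12.7,-6.9,-1.3,1],
  [0,0,0,12.7,-6.9,-1.3,1],
  [0,0,0,12.7,-6.9,-1.3,1],
  [0,0,0,12.7,-6.9,-1.3,1],
])

```text
time_s: 0.98
eef_pos: [443.0, -338.1, 262.2]
ee_rot: [-0.001, 1.0, 0.003, 0.0]
force: [0.7, 0.7, -0.1]
grip_width: 0.996
```

```bash
python3 - <<'E'
from h import *
w=snap('wrist','wrist1.png'); snap('top','top1.png')
for P in((440.4,-340.8,225),(503,-342,175)): print(proj(w,P))
E
python3 d.py 440.4 -341 180 0
```

```text
[286.09706445 247.0834796 ]
[288.04103921 123.08756149]
t 1.08 pos [ 440.1 -340.2  261.8] toolx [ 1.     0.003 -0.001] toolz [-0.001  0.002 -1.   ] F [-1.3 -0.7  0.1] w 1.0 j [-0.87  0.36  1.35  0.    1.43  0.7 ]
turn [-0.002  0.001  0.003] shift cm [0.03 0.09 8.18]
```

View pics/wrist1.png

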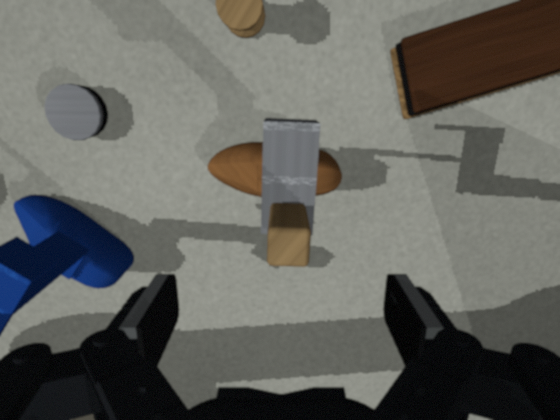

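The wrist view shows the grip top at (289,249), where I predicted (286,247), and the bar end at (292,122). They agree within 2 mm. Blue last at left (70,240), clear of the fingers. Descending.

Emit:
move_arm([
  [0,0,0,0,0.15,4,1],
  [0,0,0,0,0.15,6,1],
  [0,0,0,0,0.15,8.1,1],
  [0,0,0,0,0.15,8.1,1],
  [0,0,0,0,0.15,8.1,1],
])

```text
time_s: 1.5
eef_pos: [439.1, -342.1, 180.6]
ee_rot: [-0.001, 1.0, 0.001, -0.001]
force: [-0.4, 0.4, 1.3]
grip_width: 0.999
```

```bash
python3 - <<'E'
from h import *
w=snap('wrist','wrist2.png'); snap('scene','scene2.png')
E
python3 d.py 440.4 -341 180 0
```

```text
t 1.6 pos [ 440.  -342.5  182.3] toolx [1.    0.002 0.001] toolz [ 0.001 -0.    -1.   ] F [ 1.  -0.1  0.6] w 1.002 j [-0.87  0.42  1.47  0.    1.25  0.7 ]
turn [ 0.    -0.001  0.002] shift cm [ 0.04 -0.15  0.23]
```

View pics/wrist2.png

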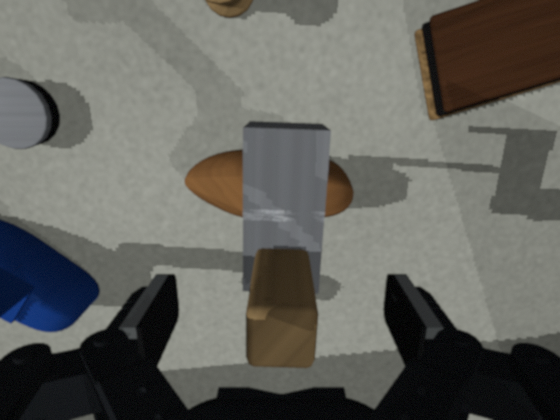

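View pics/scene2.png

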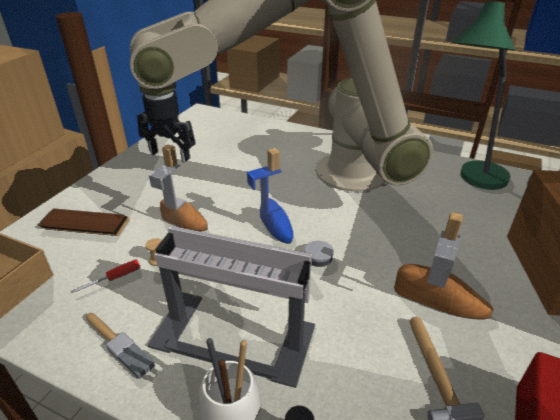

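The grip is centred between the fingers at (282,335). Closing.

Emit:
move_arm([
  [0,0,0,0,0,0,0],
  [0,0,0,0,0,0,0],
  [0,0,0,0,0,0,0],
  [0,0,0,0,0,0,0],
  [0,0,0,0,0,0,0],
], grip_force=80)

```text
time_s: 2.02
eef_pos: [440.1, -342.5, 182.5]
ee_rot: [0.0, 1.0, 0.001, 0.0]
force: [0.4, 0.3, 0.4]
grip_width: 0.303
```

Emit:
move_arm([
  [0,0,0,0,0,0,0],
  [0,0,0,0,0,0,0],
  [0,0,0,0,0,0,0],
  [0,0,0,0,0,-1,0],
  [0,0,0,0,0,-2,0],
])

```text
time_s: 2.43
eef_pos: [439.8, -342.2, 202.6]
ee_rot: [-0.001, 1.0, 0.001, -0.0]
force: [0.2, -0.3, -2.6]
grip_width: 0.272
```

```bash
python3 - <<'E'
from h import *
w=snap('wrist','wrist3.png'); snap('scene','scene3.png')
E
python3 d.py 440 -342 300 0
```

```text
t 2.53 pos [ 440.6 -343.1  204.6] toolx [1.    0.002 0.003] toolz [ 0.003 -0.003 -1.   ] F [ 0.1  0.3 -2.3] w 0.268 j [-0.87  0.4   1.44  0.    1.29  0.7 ]
turn [ 0.003 -0.003  0.002] shift cm [-0.03 -0.08 -9.54]
```

View pics/wrist3.png

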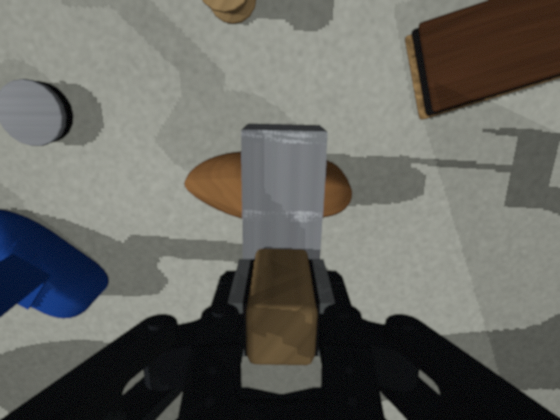

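The last is held: force −2.6 N, width 0.27 (≈ 23 mm). It hangs level. Lifting.

Emit:
move_arm([
  [0,0,0,0,0,-3,0],
  [0,0,0,0,0,-6,0],
  [0,0,0,0,0,-9,0],
  [0,0,0,0,0,-11,0],
  [0,0,0,0,0,-11,0],
])

```text
time_s: 2.95
eef_pos: [441.0, -343.5, 319.0]
ee_rot: [0.005, 1.0, 0.001, 0.004]
force: [0.6, -0.1, -0.8]
grip_width: 0.269
```

```bash
python3 d.py 580 -140 312 0.143; python3 - <<'E'
from h import *
snap('scene','scene4.png'); snap('wrist','wrist4.png')
E
```

```text
t 2.95 pos [ 441.  -343.5  319. ] toolx [1.    0.002 0.008] toolz [ 0.008 -0.009 -1.   ] F [ 0.6 -0.1 -0.8] w 0.269 j [-0.87  0.34  1.24  0.    1.55  0.7 ]
turn [ 0.01  -0.007 -0.141] shift cm [ 13.94 -20.33   0.63]
```

View pics/scene4.png

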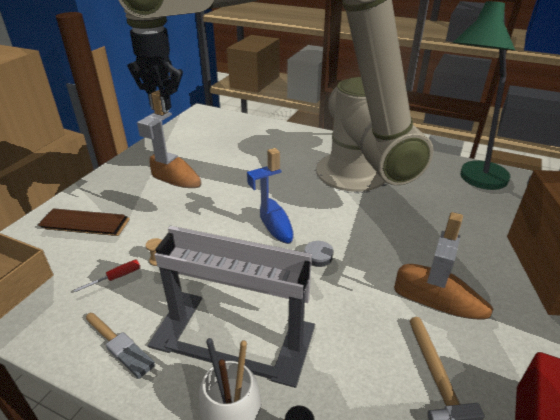

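Lifted and hanging plumb at scene (165,150). Moving towards the rail.

Emit:
move_arm([
  [0,0,-0.03,2,-3,0.2,0],
  [0,0,-0.06,4.5,-6.5,0.4,0],
  [0,0,-0.1,7,-10,0.6,0],
  [0,0,-0.13,9.5,-13.5,0.6,0],
  [0.01,-0.01,-0.14,11.5,-16.5,0.6,0],
])

```text
time_s: 3.47
eef_pos: [555.2, -175.2, 305.5]
ee_rot: [-0.005, 0.997, 0.072, -0.005]
force: [0.6, -0.2, -2.9]
grip_width: 0.275
```

```bash
python3 d.py 600 -80 312 0.143
```

```text
t 3.47 pos [ 555.2 -175.2  305.5] toolx [ 0.99   0.143 -0.01 ] toolz [-0.011  0.008 -1.   ] F [ 0.6 -0.2 -2.9] w 0.275 j [-0.51  0.41  1.16  0.    1.58  0.92]
turn [-0.01   0.01   0.001] shift cm [ 5.79 -8.79 -0.62]
```

Emit:
move_arm([
  [-0.01,0.01,0,2,-3,-0.3,0],
  [-0.01,0.01,0,4,-6.5,-0.6,0],
  [-0.01,0.01,0,6,-10,-0.6,0],
  [-0.01,0.01,0,7.8,-12.6,-0.6,0],
  [-0.01,0.01,0,8.1,-13,-0.6,0],
])

```text
time_s: 3.88
eef_pos: [617.7, -30.0, 309.2]
ee_rot: [-0.001, 0.997, 0.074, -0.002]
force: [0.3, 0.1, -2.3]
grip_width: 0.271
```

Emit:
move_arm([
  [0,0,0,0,0,0,0],
  [0,0,0,0,0,0,0],
])

```text
time_s: 4.05
eef_pos: [617.2, -29.6, 306.8]
ee_rot: [-0.002, 0.997, 0.075, -0.003]
force: [0.0, -0.6, -2.1]
grip_width: 0.271
```

```bash
python3 - <<'E'
from h import *
for n in('scene','top','wrist'): snap(n,n+'5.png')
E
python3 d.py 617.5 -34 312 0.143
```

```text
t 4.2 pos [617.3 -31.2 308.6] toolx [ 0.989  0.146 -0.004] toolz [-0.004  0.002 -1.   ] F [-0.3 -0.1 -2.1] w 0.271 j [-0.24  0.5   1.03  0.    1.62  1.18]
turn [-0.003  0.004  0.004] shift cm [-0.02  0.28 -0.34]
```

View pics/scene5.png

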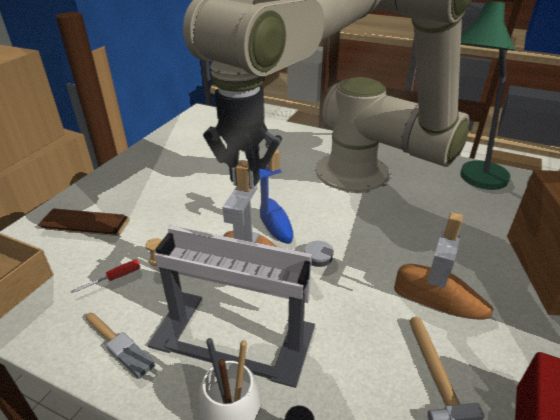

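View pics/wrist5.png

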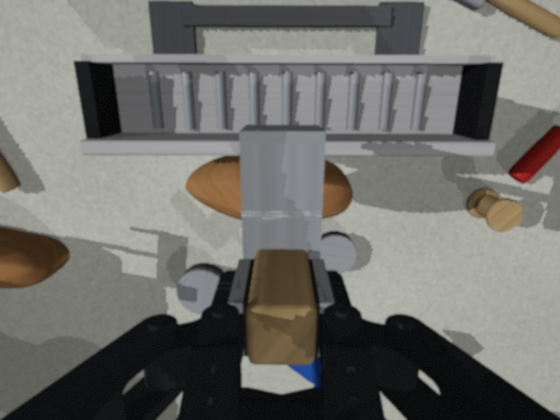

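View pics/top5.png

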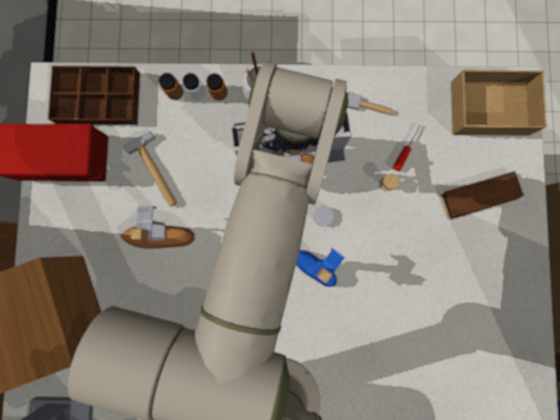

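The wrist view shows the lip strip at v≈148 from u 82 to 494, level with the bar, and the bar end at (283,128). The last sits square in front. I'll check the lip position from this view.

```bash
python3 - <<'E'
from h import *
w=load('wrist5')
L=onz(w,82,147.5,210);R=onz(w,494,148.5,210);print(L,R,(L+R)/2,np.linalg.norm(L-R),np.arctan2(-(L-R)[0],(L-R)[1]))
E=onz(w,283,127,327-25);print('bar end',E,'grip pred',onz(w,282,362,327+25))
m=(L+R)/2; x=np.array([.99,.143,0]); print('barend rel lip',(E-m)@x)
print('strap? last body in wrist, tcp rel lip',(np.array([617.3,-31.2,0])-m)@x)
im=cv2.imread('pics/wrist5.png');cv2.imwrite('pics/w5.png',cv2.resize(im[100:380,170:370],None,fx=2.1,fy=2.1,interpolation=2))
E
```

```text
[639.38239719 108.30788774 210.        ] [ 679.67923636 -166.23916087  210.        ] [659.53081678 -28.96563657 210.        ] 277.48858921457787 0.14573513022527196
bar end [681.73137745 -22.07493892 302.        ] grip pred [608.99714035 -32.53955296 352.        ]
barend rel lip 22.963924832066525
strap? last body in wrist, tcp rel lip -42.12802257844812
```

View pics/w5.png

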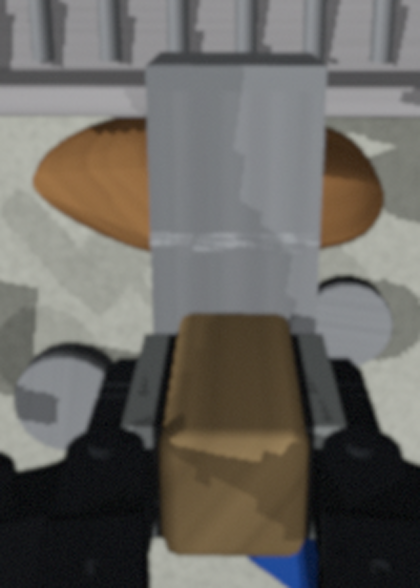

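Lip middle from the wrist view is (660,-28), so the bar end is +23 mm behind it (want +20). Shifting back 2–3 mm and lowering.

Emit:
move_arm([
  [0,0,0,-0.25,0.2,1.5,0],
  [0,0,0,-0.25,0.2,3,0],
  [0,0,0,-0.25,0.2,4.5,0],
  [0,0,0,-0.25,0.2,5.3,0],
  [0,0,0,-0.25,0.2,5.3,0],
])

```text
time_s: 4.62
eef_pos: [614.1, -34.2, 253.8]
ee_rot: [-0.002, 0.997, 0.073, -0.004]
force: [0.1, 0.5, -2.4]
grip_width: 0.269
```

```bash
python3 - <<'E'
from h import *
for n in('scene','wrist'): snap(n,n+'6.png')
im=cv2.imread('pics/scene6.png');cv2.imwrite('pics/s6.png',cv2.resize(im[130:300,140:330],None,fx=3.5,fy=3.5,interpolation=2))
E
python3 d.py 617.5 -33 225 0.144
```

```text
t 4.72 pos [614.9 -34.  256.2] toolx [ 0.989  0.146 -0.003] toolz [-0.004  0.002 -1.   ] F [-0.1  0.3 -2.7] w 0.268 j [-0.25  0.51  1.15  0.    1.49  1.18]
turn [-0.003  0.003  0.002] shift cm [ 0.28 -0.05  3.12]
```

View pics/s6.png

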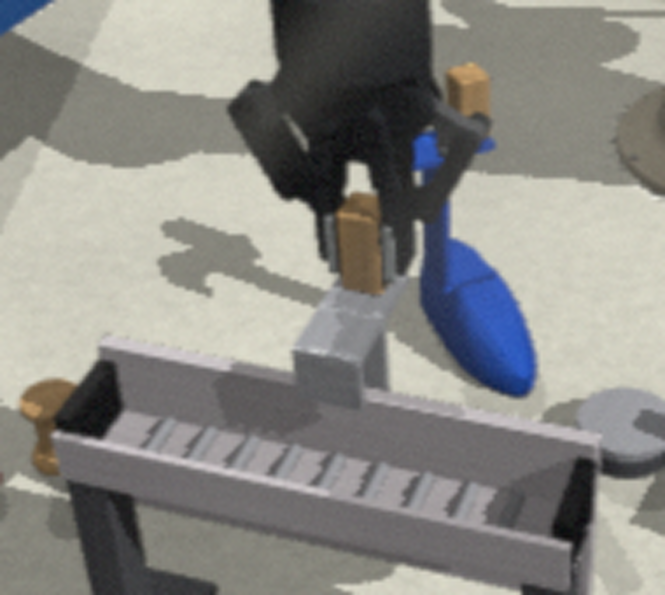

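View pics/wrist6.png

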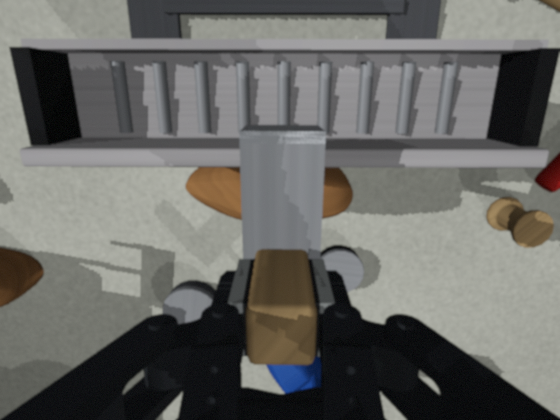

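The nose (scene crop (330,370)) is beyond the lip top and the strap in front of it. By the numbers it clears the lip by about 8 mm at the nose and 11 mm at the strap. Lowering.

Emit:
move_arm([
  [0,0,0,0.1,0,0.7,0],
  [0,0,0,0.1,0,1.4,0],
  [0,0,0,0.1,0,2.1,0],
  [0,0,0,0.1,0,2.7,0],
  [0,0,0,0.1,0,2.9,0],
])

```text
time_s: 5.13
eef_pos: [615.4, -33.6, 225.8]
ee_rot: [-0.002, 0.997, 0.073, -0.003]
force: [0.2, 0.7, -2.2]
grip_width: 0.271
```

Emit:
move_arm([
  [0,0,0,0,0,0,0],
  [0,0,0,0,0,0,0],
])

```text
time_s: 5.3
eef_pos: [615.4, -33.6, 225.6]
ee_rot: [-0.002, 0.997, 0.073, -0.003]
force: [0.6, 0.7, -3.3]
grip_width: 0.27
```

```bash
python3 - <<'E'
from h import *
for n in('scene','wrist'): snap(n,n+'7.png')
im=cv2.imread('pics/scene7.png');cv2.imwrite('pics/s7.png',cv2.resize(im[130:300,140:330],None,fx=3.5,fy=3.5,interpolation=2))
E
python3 d.py 617.5 -33 222 0.144
```

```text
t 5.4 pos [615.5 -33.7 226.1] toolx [ 0.989  0.146 -0.005] toolz [-0.005  0.003 -1.   ] F [-0.2 -0.8 -2.8] w 0.272 j [-0.24  0.52  1.2   0.    1.42  1.18]
turn [-0.003  0.005  0.002] shift cm [ 0.21 -0.04  0.41]
```

View pics/s7.png

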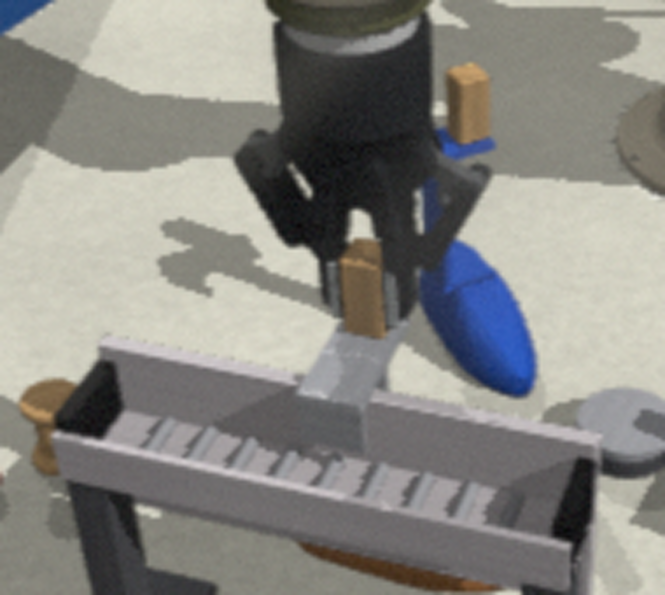

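The nose is in the trough, with the bar a few mm above the lip and still no contact. Continuing slowly until the force changes.

Emit:
move_arm([
  [0,0,0,0,0,0.1,0],
  [0,0,0,0,0,0.2,0],
  [0,0,0,0,0,0.3,0],
  [0,0,0,0,0,0.35,0],
  [0,0,0,0,0,0.35,0],
])

```text
time_s: 5.82
eef_pos: [615.6, -33.7, 223.2]
ee_rot: [-0.001, 0.997, 0.073, -0.002]
force: [-2.5, 0.2, 3.0]
grip_width: 0.276
```

Emit:
move_arm([
  [0,0,0,0,0,0.05,0],
  [0,0,0,0,0,0.05,0],
  [0,0,0,0,0,0.05,0],
])

```text
time_s: 6.07
eef_pos: [615.5, -33.7, 223.2]
ee_rot: [-0.001, 0.997, 0.073, -0.002]
force: [-3.9, -0.1, 5.7]
grip_width: 0.273
```

```bash
python3 - <<'E'
from h import *
for n in('scene','wrist'): snap(n,n+'8.png')
im=cv2.imread('pics/scene8.png');cv2.imwrite('pics/s8.png',cv2.resize(im[130:300,140:330],None,fx=3.5,fy=3.5,interpolation=2))
E
python3 d.py 617.5 -33 222 0.144
```

```text
t 6.17 pos [615.5 -33.7 223.2] toolx [ 0.989  0.146 -0.004] toolz [-0.004  0.002 -1.   ] F [-3.5 -0.3  5.2] w 0.274 j [-0.24  0.53  1.21  0.    1.41  1.18]
turn [-0.003  0.004  0.002] shift cm [ 0.2  -0.04  0.12]
```

View pics/s8.png

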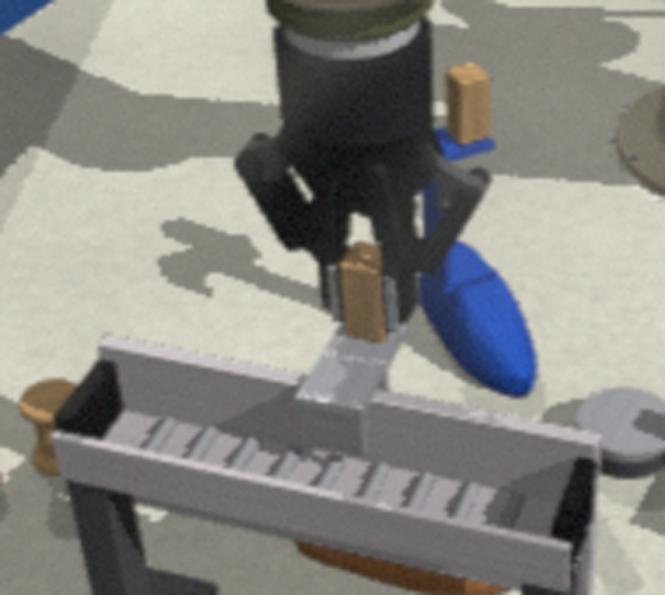

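View pics/wrist8.png

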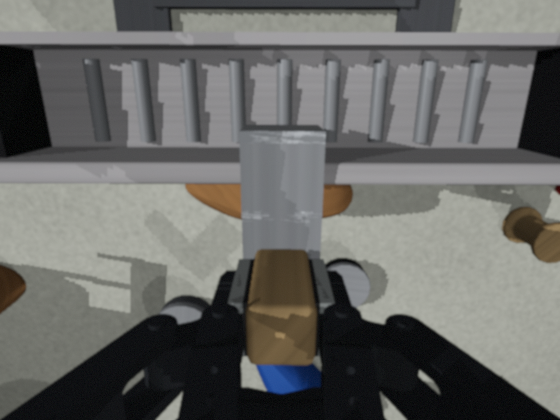

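The bar is resting on the lip: force went from −2.8 to +5.5 N and the TCP stopped at 223 against an expected 222. The nose is behind the lip, so I'm releasing.

Emit:
move_arm([
  [0,0,0,0,0,0,0.4],
  [0,0,0,0,0,0,0.5],
  [0,0,0,0,0,0,0.7],
  [0,0,0,0,0,0,1],
  [0,0,0,0,0,0,1],
])

```text
time_s: 6.58
eef_pos: [615.6, -33.7, 223.0]
ee_rot: [-0.001, 0.997, 0.073, -0.002]
force: [0.4, 0.0, -0.2]
grip_width: 0.9
```

Emit:
move_arm([
  [0,0,0,0,0,0,1],
  [0,0,0,0,0,0,1],
  [0,0,0,0,0,0,1],
])

```text
time_s: 6.83
eef_pos: [615.6, -33.7, 222.9]
ee_rot: [-0.001, 0.997, 0.073, -0.002]
force: [0.8, 0.0, 0.0]
grip_width: 0.997
```

```bash
python3 - <<'E'
from h import *
for n in('scene','wrist'): snap(n,n+'9.png')
im=cv2.imread('pics/scene9.png');cv2.imwrite('pics/s9.png',cv2.resize(im[130:300,140:330],None,fx=3.5,fy=3.5,interpolation=2))
E
python3 d.py 615 -33 330 0.144
```

```text
t 6.93 pos [615.6 -33.7 222.9] toolx [ 0.989  0.146 -0.004] toolz [-0.004  0.002 -1.   ] F [ 0.3 -0.2 -0. ] w 0.999 j [-0.24  0.53  1.21  0.    1.41  1.18]
turn [-0.003  0.004  0.002] shift cm [ -0.09  -0.11 -10.71]
```

View pics/s9.png

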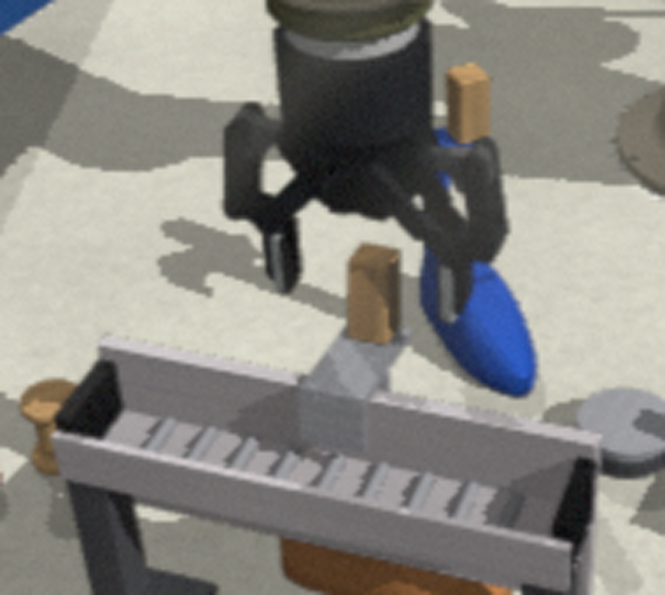

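View pics/wrist9.png

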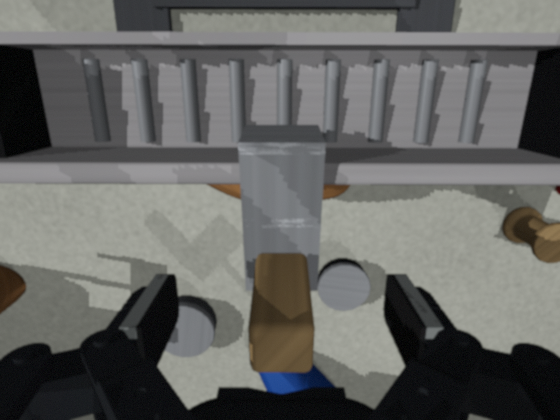

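The last hangs free and leans back on the lip; the fingers are clear on both sides. Retreating upward.

Emit:
move_arm([
  [0,0,0,0,0,-2,1],
  [0,0,0,0,0,-5,1],
  [0,0,0,0,0,-8,1],
  [0,0,0,0,0,-11,1],
  [0,0,0,0,0,-12,1],
])

```text
time_s: 7.35
eef_pos: [616.6, -34.0, 347.8]
ee_rot: [-0.0, 0.997, 0.073, 0.001]
force: [1.0, -0.7, 0.8]
grip_width: 1.002
```

Emit:
move_arm([
  [0,0,0,-5,0,0,1],
  [0,0,0,-10,0,0,1],
  [0,0,0,-14,0,0,1],
  [0,0,0,-15,0,0,1],
  [0,0,0,-15,0,0,1],
])

```text
time_s: 7.77
eef_pos: [465.0, -56.1, 348.7]
ee_rot: [0.0, 0.997, 0.073, 0.002]
force: [0.4, -0.7, 0.7]
grip_width: 1.0
```

```bash
python3 - <<'E'
from h import *
for n in('scene','top','wrist'): snap(n,n+'a.png')
im=cv2.imread('pics/scenea.png');im0=cv2.imread('pics/scene9.png')
cv2.imwrite('pics/sa.png',cv2.resize(im[130:300,140:330],None,fx=3.5,fy=3.5,interpolation=2))
a=cv2.imread('pics/scene0.png')[205:325,385:500].astype(int)-im[205:325,385:500]; print('long last diff',abs(a).mean())
print(ctrl.sense()['eef_pos'],ctrl.sense()['force'])
E
```

```text
long last diff 8.961159420289855
[468.5697004  -55.99013309 347.68174905] [ 0.47248719  0.05732063 -0.641384  ]
```

View pics/sa.png

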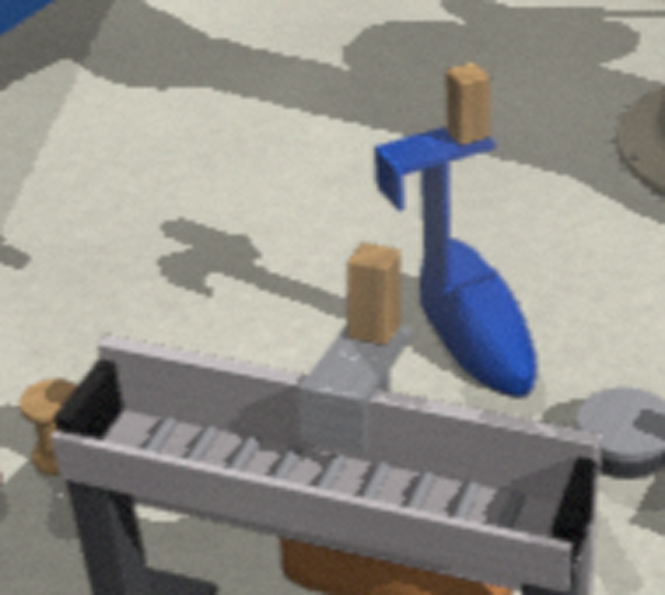

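View pics/wrista.png

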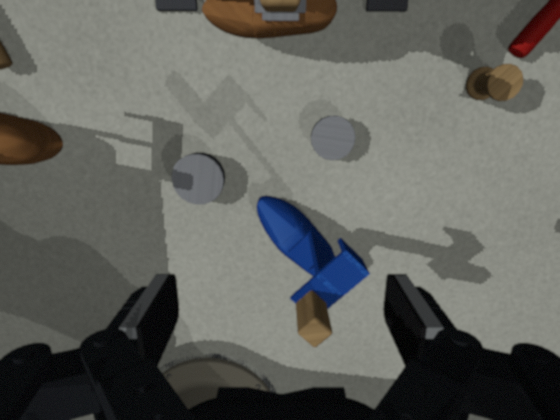

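The last is at rest, the same as before the retreat. Now checking the long last and letting it settle.

Emit:
move_arm([
  [0,0,0,0,0,0,1],
  [0,0,0,0,0,0,1],
  [0,0,0,0,0,0,1],
  [0,0,0,0,0,0,1],
  [0,0,0,0,0,0,1],
])

```text
time_s: 8.33
eef_pos: [468.8, -55.9, 347.5]
ee_rot: [-0.0, 0.997, 0.073, 0.002]
force: [-1.0, -0.4, -0.2]
grip_width: 1.0
```

```bash
python3 - <<'E'
from h import *
snap('scene','sceneb.png')
a=cv2.imread('pics/scene0.png');b=cv2.imread('pics/sceneb.png')
r=cv2.matchTemplate(b[195:245,430:480],a[208:235,444:468],cv2.TM_CCOEFF_NORMED);print('long grip shift',cv2.minMaxLoc(r)[1:4:2],'expect (14,13)')
d=cv2.absdiff(cv2.imread('pics/scenea.png'),b)[180:300,200:300];print('settled diff',d.mean())
p=cv2.absdiff(a,b)[130:300,140:330]
B=cv2.imread('pics/sa.png')
# grip top in scene: crop (375,250); nose bottom corners (300,447),(366,455)
S=load('scenea'); f=lambda x,y:(140+(x+.5)/3.5-.5,130+(y+.5)/3.5-.5)
m=np.array([660,-28,210]);X=np.array([.99,.143,0]);Y=np.array([-.143,.99,0])
for n,pt,z in(('grip top',(375,250),265),('nose tip',(335,449),182)):
    P=onz(S,*f(*pt),z);print(n,P.round(1),'rel',((P-m)@X).round(1),((P-m)@Y).round(1))
E
```

```text
long grip shift (0.963408887386322, (14, 13)) expect (14,13)
settled diff 1.881388888888889
grip top [614.7 -29.9 265. ] rel -45.1 4.6
nose tip [681. -22. 182.] rel 21.7 2.9
```

```bash
python3 -c "
from rig import job; print(job.finish_job())"
```

```text
the job is handed in; nothing more can be done
None
```

The short last is hanging on the rail and released, and I handed the job in at about 8.4 s of robot time; no verdict is reported.

I gripped its wooden post, lifted the hook over the lip and lowered it. The bar was on the lip when the vertical force went from −2.8 N to +5.5 N. I then opened the gripper and backed away.

Last checks:
- **Seating:** the nose tip is about 22 mm behind the lip and 3 mm from the rail's middle along it. I assumed its seated height (about 28 mm below the lip) for that estimate and did not measure it. The last leans slightly back and looks at rest; I did not measure the lean.
- **Long last:** its grip did not shift by a pixel between the first and last pictures. A cruder picture difference over the whole last was about 9 grey levels, which I put down to moving shadows.
- **Arm:** it is clear, with no more than about 1 N on the tool.
- **Disagreements:** before the grasp, the short last's body measured about 10–15 mm off centre under the grip, towards the toe. The grip-top and lip heights came out 1–5 mm low when measured across two views. Neither affected the job.

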